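# Lay the carton down in the drawer tray

### The arm

A 7-joint arm with a two-finger parallel gripper is mounted at the origin on a cart in front of the work surface, level with it; the furniture and walls round the work are solid. World frame = base frame: x ahead of the robot, y to its left, z up, the work surface at z = 0. Lengths are in mm, angles in rad, forces in N, time in s.
With the tool pointing down it reaches from about 400 to 875 mm from the base axis. Payload 19.3 kg.
Tool frame: the origin (TCP) lies at the very end of the fingers, on their centre line; the grasp point (between the pads) lies 19 mm behind it; z points along the fingers, y is the line along which they close (so a half turn about z gives the same grasp; the last joint's range is limited). The gripper opens to 85 mm and grips with 20 to 120 N. Pads are 22 mm wide; open, the fingers measure 114 mm over their backs; the gripper's body (76 mm by 85 mm) begins 54 mm behind the grasp point. The pads swing forward as they close: fully open they stand 13 mm farther back than shut.
Start: joints at [-0.07, 0.521, -0.036, 1.599, 0.021, 1.021, -0.113], TCP at [624.992, -0.025, 231.291] pointing down, gripper open.
Joint ranges: [-2.91, 2.91], [-0.3, 2.13], [-1.5, 1.42], [0.17, 2.43], [-1.26, 4.41], [0.16, 1.93], [-2.52, 2.52]. Speed limits (rad/s): [1.89, 1.89, 2.39, 2.39, 3.01, 3.01, 3.01].

### API

Orientations are given as [roll, pitch, yaw] about the fixed x, y, z axes, in that order (R = Rz(yaw) Ry(pitch) Rx(roll)).
In Python, from cell import bot gives the robot as it stands. The module is installed in compiled form; this text tells all that it offers.
- The arm moves only by the tool drive_tool, never from a script. Its argument "motion" is a list of rows, each an object of numbers: "hand": the opening, from 0 (shut) to 1 (fully open); "x", "y", "z": the shift along the tool's x, y, z in m; "spin": the turn about the tool's z in rad. In form: [{"hand": .., "x": .., "y": .., "z": .., "spin": ..}, ...]. A call has 1 to 5 rows; each row shifts and turns the commanded pose from where the row before left it, along the tool's axes as they then stand; what a row does not reach is not made up. A row lasts 1/12 s, in which the tool goes at most 41.7 mm and 7.16 degrees, less where a joint would pass 70% of its speed; a pose out of reach is approached as far as the arm can. A call with a gripper value outside its range is refused whole. The fingers move at their own pace and stop on an object; "grip_force" is the grip in N (left out, the last holds). Time passes only in rows, so rows that do not move let the fingers close. It gives the time, the measured TCP pose, the force, the opening and the grip force at its end, in the units of the state.
- bot.observe(): the state, without advancing time (a new reading comes with each control period).
- bot.grab_frame(name): name is "scene" or "side" or "wrist"; returns the picture (400x640x3 uint8, red, green, blue); there is no depth.
- bot.camera_info(name): a dict with "K" (3x3 intrinsics, pixels), "rvec" (rotation vector, rad) and "tvec" (3), from world to camera coordinates, as OpenCV has them. Camera axes: x right, y down, z forward; pixel columns grow to the right and rows downward; lengths in mm; the calibration is good to about 2 mm. A picture is of the moment at which its call begins: read the wrist's pose just before it. camera_info takes no time and is no camera call; for the wrist camera it gives the pose at the moment of the call.
- bot.finish_job(): hands the job in; it is judged then, once.
The state is a dict: "t": time; "joint_positions": joint angles; "dq": joint speeds; "tau": joint torques, N m; "tcp_pos": TCP position; "orientation": TCP orientation; "wrist_force": force on the tool from outside, world axes, zero at the start; "torque": the same for the moment, N m; "width": opening from 0.0 (shut) to 1.0 (fully open); "finger_force": force on a finger pad.
Only numpy, scipy, OpenCV 4.12 (cv2) and the standard library are available. Lean on these libraries where they do the work, as an engineer would, in place of code of your own. Each camera call takes 0.05 s, during which the arm holds its last target. There are 200 camera calls.

### The job

The drawer will not shut over the carton standing at one end of its compartment in the wooden tray. Only pushing, never lifting it, push it high up so that it tips over where it stands and lies flat along its own compartment, and then push it along the tray floor until its top end is snug against the compartment's far end wall. Do not disturb the spice jar or anything else.

Things in the scene. Friction and masses are not known exactly. Their poses are not given: they have to be found in the camera images.
- tray: Fixed wooden tray 237 x 174 x 24 mm, walls, divider and floor 6 mm. Origin: centre of underside; x along its length (roughly to the robot's left), z up. Divider at y = 0, two compartments, inner ends at x = +-112.5 mm, each 78 mm wide, middle line y = -42 or +42 mm. The carton stands either at the -x end of the -y one or the +x end of the +y one, the spice jar diagonally across from it.
- carton: Plain brown carton, pale blank label, standing in the tray 12 to 25 mm from an end wall: 40 mm thick (x, along the tray's length within 2 degrees), 55 wide (y), 130 tall (z); rigid, 0.2-0.33 kg. Origin: centre of its underside (foot). Pushed near the top it tips about its lower far edge, hardly sliding, and falls alone past 17 degrees, leaving 30-43 mm to the far wall.
- carton_foot (a point): Centre of the carton's 40 x 55 mm foot face (the same point as the carton's origin; axes as the carton's).
- carton_top (a point): Centre of the carton's 40 x 55 mm top face, 130 mm from the foot.
- spice_jar: Round glass spice jar with a dark cap, 41 mm diameter, 105 mm tall, standing in the other compartment. Origin: centre of its underside. Leave it.
- peeler: Vegetable peeler with a dark green handle, 170 x 25 x 18 mm, lying on the worktop along the tray's side nearest the robot. Origin: centre of its underside. Leave it.
- tumbler: Tall clear drinking glass, 69 mm diameter, 142 mm tall, on the worktop at the left. Origin: centre of its underside. Leave it.
- mug: White mug with dark stripes, 86 x 120 x 90 mm with its handle, on the worktop at the left. Origin: centre of its underside. Leave it.
- apple: Green apple, 75 mm across, 69 mm tall, on the worktop at the left. Origin: its lowest point. Leave it.
- garlic: Bulb of garlic, 60 x 57 x 58 mm, on the worktop strip to the right of the hob. Origin: its lowest point. Leave it.
- lemon: Lemon, 70 x 51 x 52 mm, on the worktop strip to the right of the hob, behind the garlic. Origin: its lowest point. Leave it.

How it is judged (in metres and radians):
On the way:
1. the carton has tipped over along its compartment and lies flat, its top end still more than 10 mm from the far end wall (((x of carton_top in the frame of tray between 0.03 and 0.1025 m and y of carton_top in the frame of tray between -0.059 and -0.025 m and y of carton_foot in the frame of tray between -0.059 and -0.025 m) or (x of carton_top in the frame of tray between -0.1025 and -0.03 m and y of carton_top in the frame of tray between 0.025 and 0.059 m and y of carton_foot in the frame of tray between 0.025 and 0.059 m)) and height (world z) of carton_top between 0.021 and 0.031 m and height (world z) of carton_foot between 0.021 and 0.031 m), for 0.1 s.
At the end, for the whole second after the job is handed in: The carton lies flat on the tray floor (middles of both ends 21 to 31 mm above the worktop), along the compartment it stood in (middles of both ends within 17 mm of that compartment's middle line), with its top end within 7 mm of the end wall it fell towards, and is at rest (((x of carton_top in the frame of tray above 0.1055 m and y of carton_top in the frame of tray between -0.059 and -0.025 m and y of carton_foot in the frame of tray between -0.059 and -0.025 m) or (x of carton_top in the frame of tray below -0.1055 m and y of carton_top in the frame of tray between 0.025 and 0.059 m and y of carton_foot in the frame of tray between 0.025 and 0.059 m)) and height (world z) of carton_top between 0.021 and 0.031 m and height (world z) of carton_foot between 0.021 and 0.031 m and linear speed of carton below 0.02 m/s and angular speed of carton below 0.15 rad/s); the robot touches nothing.
It fails at once if the carton is lifted or carried instead of being pushed (middle of its foot above 55 mm or of its top above 160 mm) (height (world z) of carton_foot above 0.055 m or height (world z) of carton_top above 0.16 m).
It fails at once if the spice jar is shifted by more than 20 mm or knocked over (distance of spice_jar from where it was at the start of the episode above 0.02 m or angle between spice_jar's own z axis and vertical above 0.5 rad).
It fails at once if the tumbler or the mug is shifted by more than 30 mm or knocked over (distance of any of tumbler, mug from where it was at the start of the episode above 0.03 m or angle between any of tumbler, mug's own z axis and vertical above 0.5 rad).
It fails at once if the peeler, apple, garlic or lemon is shifted by more than 30 mm (distance of any of peeler, apple, garlic, lemon from where it was at the start of the episode above 0.03 m).
It also fails if it takes over 35 s, if anything falls off the work surface, if the arm or the gripper's body presses on something with over 40 N, if the wrist force passes 120 N, or if a joint passes its speed limit or range.

## Working session

There is one attempt and no reset: what is moved stays moved. The work goes in short steps, Python scripts to look and compute and a tool call to move; the robot and the scene stay as the last step left them, time stands still between calls to the robot, and variables do not carry over. Pictures are saved under pics/ and viewed, at most 10 in all, crops included, and the job is handed in when it is done.

Besides the shell and the picture viewer there is one more tool, called after "Request:" as name(argument=value, ...), one argument or row to a line, values as JSON. drive_tool: Moves the arm, as the interface text tells. Its arguments: {"type":"object","properties":{"motion":{"type":"array","items":{"type":"object","properties":{"hand":{"type":"number"},"x":{"type":"number"},"y":{"type":"number"},"z":{"type":"number"},"spin":{"type":"number"}}}},"grip_force":{"type":"number"}},"required":["motion"]}

```bash
mkdir -p pics
python3 - <<'E'
from cell import bot
import cv2,numpy as np
s=bot.observe();print(s['t'],s['tcp_pos'],s['orientation'])
for n in('scene','side'):
    c=bot.camera_info(n);np.set_printoptions(precision=4,suppress=True);print(n,c['K'],c['rvec'],c['tvec'])
    cv2.imwrite(f'pics/{n}0.png',bot.grab_frame(n)[:,:,::-1])
E
```

```text
0.0 [ 6.24655635e+02 -2.09355827e-02  2.30726710e+02] [-3.14044112e+00  8.81170794e-05  1.57084806e+00]
scene [[369.3434   0.     316.8429]
 [  0.     369.3434 201.4539]
 [  0.       0.       1.    ]] [ 2.0405 -0.2193  0.1072] [-554.3265  190.6764  875.3472]
side [[384.8344   0.     325.6862]
 [  0.     384.8344 199.5526]
 [  0.       0.       1.    ]] [ 2.1506 -0.4385  0.2272] [-500.1347  258.4476  962.1082]
```

View pics/scene0.png

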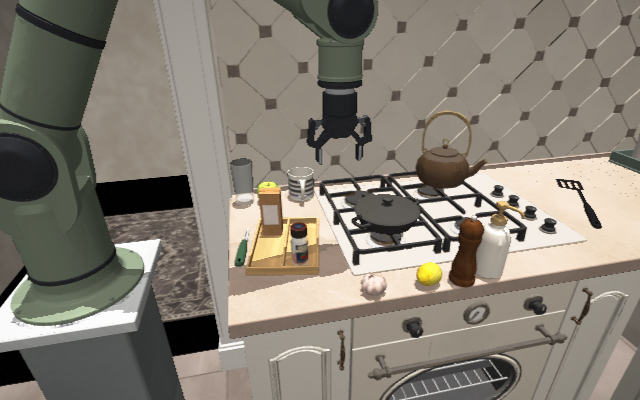

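View pics/side0.png

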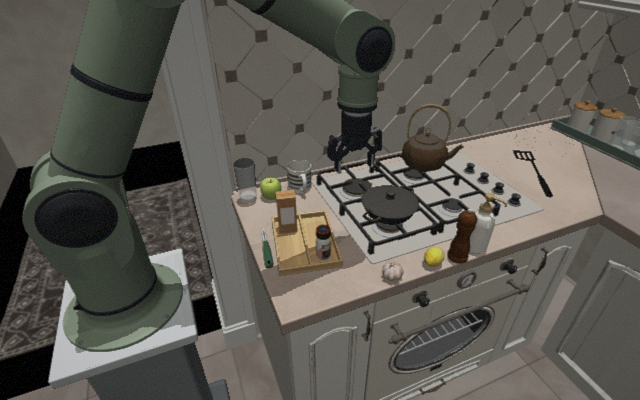

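The scene shows the carton standing in the near-robot compartment at its left (+x) end, at about (271,212) in scene and (286,212) in side. The jar is diagonally across from it at (300,242). I'll enlarge both views.

Run:
```python
import cv2,numpy as np
a=cv2.imread('pics/scene0.png')[150:285,225:345];b=cv2.imread('pics/side0.png')[155:285,230:350]
for n,i in(('a',a),('b',b)): cv2.imwrite(f'pics/{n}.png',cv2.resize(i,None,fx=4.4,fy=4.4,interpolation=cv2.INTER_CUBIC))
```

```text
(no output)
```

View pics/a.png

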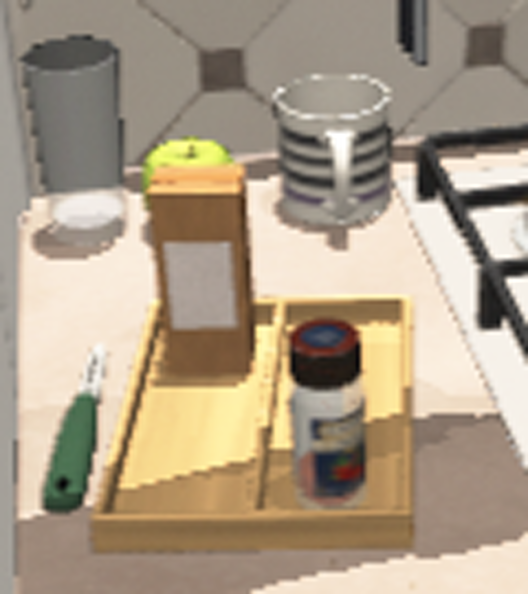

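View pics/b.png

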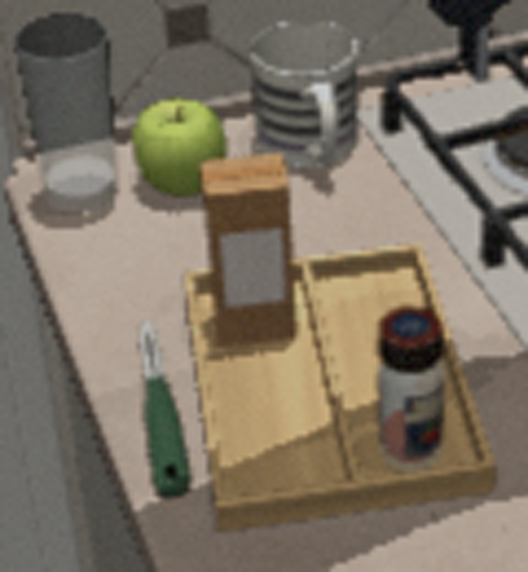

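The tray's outer rim corners are visible in both crops. In the first they are at (93,517), (412,517), (411,298) and (158,298). The carton's six visible corners are clear too, and the apple and mug stand behind it. Next I fit the poses.

```bash
cat > h.py <<'E'
from cell import bot
import cv2,numpy as np
from scipy.optimize import least_squares
OFF={'scene':(225,150),'side':(230,155)}
C={n:bot.camera_info(n) for n in OFF}
full=lambda n,p:np.array(p)/4.4+OFF[n]
def proj(n,P): c=C[n];return cv2.projectPoints(np.array(P,float),c['rvec'],c['tvec'],c['K'],None)[0][:,0]
def place(q,P): c,s=np.cos(q[2]),np.sin(q[2]);P=np.array(P,float);return np.c_[q[0]+c*P[:,0]-s*P[:,1],q[1]+s*P[:,0]+c*P[:,1],P[:,2]]
def fit(M,obs,q0):
    r=lambda q:np.concatenate([(proj(n,place(q,[M[i] for i in o]))-full(n,list(o.values()))).ravel() for n,o in obs.items()])
    s=least_squares(r,q0,loss='soft_l1',x_scale=[10,10,.1]);return s.x,np.abs(r(s.x)).max()
def ray(n,p,z):
    c=C[n];R=cv2.Rodrigues(c['rvec'])[0];o=-R.T@c['tvec'].ravel();u=full(n,p)
    d=R.T@np.linalg.inv(c['K'])@[u[0],u[1],1];return (o+d*(z-o[2])/d[2])[:2]
E
python3 - <<'E'
from h import *
np.set_printoptions(precision=2,suppress=True)
T={'nl':(-118.5,87,24),'nr':(-118.5,-87,24),'fr':(118.5,-87,24),'fl':(118.5,87,24)}
q0=[*ray('side',(340,380),10),1.57]
qt,e=fit(T,{'scene':dict(nl=(93,517),nr=(412,517),fr=(411,298),fl=(158,298)),'side':dict(nl=(217,507),nr=(494,463),fr=(417,247),fl=(190,277))},q0)
print('tray',qt,e)
B={f'{a}{b}{h}':(x,y,z) for a,x in(('f',-20),('b',20)) for b,y in(('l',27.5),('r',-27.5)) for h,z in(('t',136),('b',6))}
qc,e=fit(B,{'scene':dict(flt=(150,190),frt=(245,191),brt=(243,165),blt=(153,168),flb=(163,372),frb=(253,372)),'side':dict(flt=(205,188),frt=(287,180),brt=(286,155),blt=(203,163),flb=(217,342),frb=(294,340))},[*ray('side',(255,340),6),1.57])
print('carton',qc,e)
d=qc[:2]-qt[:2];c,s=np.cos(qt[2]),np.sin(qt[2]);print('carton in tray',c*d[0]+s*d[1],-s*d[0]+c*d[1])
for k,a,b,z in(('apple',(190,185),(180,150),35),('tumbler',(88,213),(80,178),5),('mug',(335,200),(303,140),30),('jarcap',(326,335),(411,325),105),('peeler far',(98,350),(148,325),10),('peeler near',(62,505),(170,490),10)): print(k,ray('scene',a,z),ray('side',b,z))
E
```

```text
tray [490.67  32.37   1.36] 1.4397068329626848
carton [463.65 111.28   1.34] 1.2672776330843476
carton in tray 71.5740015749405 42.82376901129062
apple [467.89 310.48] [467.89 301.43]
tumbler [390.74 342.63] [394.27 338.28]
mug [570.31 270.03] [563.19 284.53]
jarcap [516.7  -39.41] [518.3  -43.64]
peeler far [390.98 131.71] [393.38 134.35]
peeler near [365.12 -30.06] [362.59 -26.87]
```

Request:
drive_tool(
  motion=[
    {"hand": 0, "x": 0.028, "y": -0.026, "z": 0, "spin": 0},
    {"hand": 0, "x": 0.028, "y": -0.026, "z": 0, "spin": 0},
    {"hand": 0, "x": 0.028, "y": -0.026, "z": 0, "spin": 0},
    {"hand": 0, "x": 0.028, "y": -0.026, "z": 0, "spin": 0},
    {"hand": 0, "x": 0.028, "y": -0.026, "z": 0, "spin": 0},
  ],
  grip_force=40,
)

```text
t: 0.52
tcp_pos: [493.4, 140.9, 231.1]
orientation: [-3.141, 0.0, 1.571]
wrist_force: [1.4, 1.2, -0.2]
width: 0.297
finger_force: 0.0
```

Request:
drive_tool(
  motion=[
    {"hand": 0, "x": 0.021, "y": -0.019, "z": 0, "spin": 0},
    {"hand": 0, "x": 0, "y": 0, "z": 0, "spin": 0.105},
    {"hand": 0, "x": 0, "y": 0, "z": 0.02, "spin": 0.105},
    {"hand": 0, "x": 0, "y": 0, "z": 0.03, "spin": 0},
    {"hand": 0, "x": 0, "y": 0, "z": 0.03, "spin": 0},
  ],
)

```text
t: 0.93
tcp_pos: [476.2, 161.4, 150.9]
orientation: [3.14, -0.001, 1.36]
wrist_force: [1.9, 0.9, -0.7]
width: 0.003
finger_force: 0.0
```

Request:
drive_tool(
  motion=[
    {"hand": 0, "x": 0, "y": 0, "z": 0.03, "spin": 0},
    {"hand": 0, "x": 0, "y": 0, "z": 0, "spin": 0},
  ],
)

```text
t: 1.1
tcp_pos: [473.5, 160.1, 117.0]
orientation: [-3.136, 0.004, 1.361]
wrist_force: [-1.4, -0.6, -0.3]
width: -0.001
finger_force: 0.0
```

Request:
drive_tool(
  motion=[
    {"hand": 0, "x": -0.01, "y": 0, "z": 0, "spin": 0},
    {"hand": 0, "x": -0.008, "y": 0, "z": 0, "spin": 0},
    {"hand": 0, "x": -0.006, "y": 0, "z": 0, "spin": 0},
    {"hand": 0, "x": -0.006, "y": 0, "z": 0, "spin": 0},
    {"hand": 0, "x": -0.006, "y": 0, "z": 0, "spin": 0},
  ],
)

```text
t: 1.52
tcp_pos: [468.9, 125.1, 122.5]
orientation: [3.14, -0.001, 1.36]
wrist_force: [-0.4, 1.6, 1.5]
width: 0.001
finger_force: 0.2
```

Request:
drive_tool(
  motion=[
    {"hand": 0, "x": -0.006, "y": 0, "z": 0, "spin": 0},
    {"hand": 0, "x": -0.006, "y": 0, "z": 0, "spin": 0},
    {"hand": 0, "x": -0.006, "y": 0, "z": 0, "spin": 0},
    {"hand": 0, "x": -0.006, "y": 0, "z": 0, "spin": 0},
  ],
)

```text
t: 1.85
tcp_pos: [463.3, 101.7, 121.3]
orientation: [-3.142, 0.0, 1.361]
wrist_force: [-0.4, -0.2, 0.3]
width: 0.001
finger_force: 0.0
```

Run:
```python
from cell import bot
import cv2
im=bot.grab_frame('side')[155:285,230:350,::-1]
cv2.imwrite('pics/c.png',cv2.resize(im,None,fx=4.4,fy=4.4,interpolation=cv2.INTER_CUBIC))
```

```text
(no output)
```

View pics/c.png

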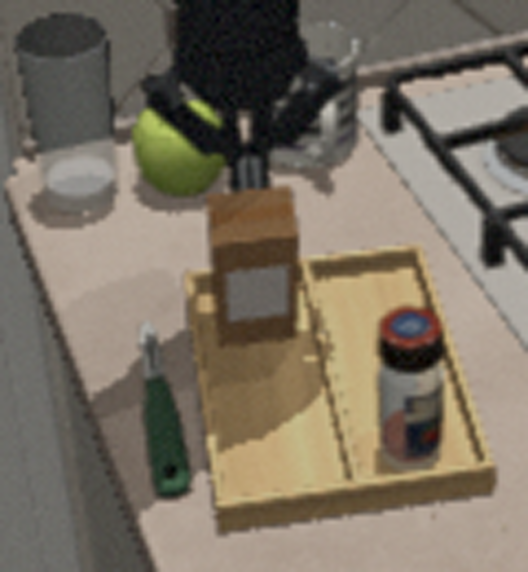

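The carton has tipped about 15–20° about its lower far edge, which is still at (255,340). I'll push on.

Request:
drive_tool(
  motion=[
    {"hand": 0, "x": -0.006, "y": 0, "z": 0, "spin": 0},
    {"hand": 0, "x": -0.006, "y": 0, "z": 0, "spin": 0},
    {"hand": 0, "x": -0.006, "y": 0, "z": 0, "spin": 0},
    {"hand": 0, "x": 0, "y": 0, "z": 0, "spin": 0},
    {"hand": 0, "x": 0, "y": 0, "z": 0, "spin": 0},
  ],
)

```text
t: 2.32
tcp_pos: [459.7, 84.4, 121.3]
orientation: [3.142, -0.0, 1.36]
wrist_force: [0.1, -0.1, 0.9]
width: 0.003
finger_force: 0.0
```

Request:
drive_tool(
  motion=[
    {"hand": 0, "x": 0, "y": 0, "z": 0, "spin": 0},
    {"hand": 0, "x": 0, "y": 0, "z": 0, "spin": 0},
    {"hand": 0, "x": 0, "y": 0, "z": 0, "spin": 0},
    {"hand": 0, "x": 0, "y": 0, "z": 0, "spin": 0},
    {"hand": 0, "x": 0, "y": 0, "z": 0, "spin": 0},
  ],
)

```text
t: 2.73
tcp_pos: [459.7, 84.8, 121.3]
orientation: [-3.142, 0.0, 1.361]
wrist_force: [-0.7, 0.5, -0.7]
width: -0.0
finger_force: 0.0
```

Run:
```python
from cell import bot
import cv2
im=bot.grab_frame('side')[155:285,230:350,::-1]
cv2.imwrite('pics/d.png',cv2.resize(im,None,fx=4.4,fy=4.4,interpolation=cv2.INTER_CUBIC))
```

```text
(no output)
```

View pics/d.png

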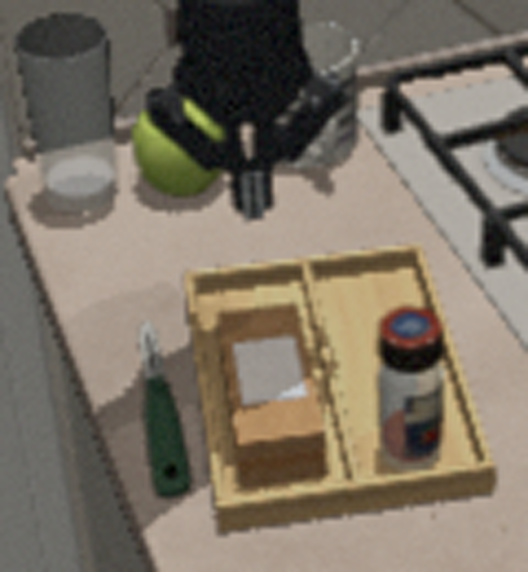

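The carton lies flat along its compartment. Its top end face spans about (238,440) to (325,472), leaving a gap to the near wall. I'll locate it.

Run:
```python
from h import *
np.set_printoptions(precision=2,suppress=True)
qt=np.array([490.67,32.37,1.36])
B={'fl':(65,27.5,46),'fr':(65,-27.5,46),'nl':(-65,27.5,46),'nr':(-65,-27.5,46),'bl':(-65,27.5,6),'br':(-65,-27.5,6)}
q,e=fit(B,{'side':dict(fl=(218,315),fr=(303,305),nl=(236,444),nr=(323,435),bl=(238,484),br=(325,475))},[470,20,1.36])
R=np.array([[np.cos(1.36),np.sin(1.36)],[-np.sin(1.36),np.cos(1.36)]])
L=lambda p:R@(np.array(p)-qt[:2])
print(q,e,L(q[:2]),'ends',[L(p[:2]) for p in place(q,[(-65,0,0),(65,0,0)])])
s=bot.observe();print(L(s['tcp_pos'][:2]),s['tcp_pos'],s['orientation'])
```

```text
[444.56  16.95   1.33] 1.4225080282490694 [-24.73  41.86] ends [array([-89.71,  43.51]), array([40.25, 40.21])]
[44.79 41.21] [459.74  84.79 121.28] [-3.14  0.    1.36]
```

Request:
drive_tool(
  motion=[
    {"hand": 0, "x": 0.02, "y": -0.001, "z": 0, "spin": 0},
    {"hand": 0, "x": 0.02, "y": 0, "z": 0, "spin": 0},
    {"hand": 0, "x": 0, "y": 0, "z": 0.03, "spin": 0},
    {"hand": 0, "x": 0, "y": 0, "z": 0.03, "spin": 0},
    {"hand": 0, "x": 0, "y": 0, "z": 0.02, "spin": 0},
  ],
)

```text
t: 3.2
tcp_pos: [466.6, 124.3, 39.5]
orientation: [-3.141, 0.0, 1.362]
wrist_force: [-1.4, 0.8, -0.0]
width: -0.002
finger_force: 0.0
```

Request:
drive_tool(
  motion=[
    {"hand": 0, "x": 0, "y": 0, "z": 0.015, "spin": 0},
    {"hand": 0, "x": 0, "y": 0, "z": 0, "spin": 0},
    {"hand": 0, "x": -0.008, "y": 0, "z": 0, "spin": 0},
    {"hand": 0, "x": -0.008, "y": 0, "z": 0, "spin": 0},
  ],
)

```text
t: 3.53
tcp_pos: [464.0, 108.0, 27.1]
orientation: [3.141, -0.0, 1.361]
wrist_force: [-0.1, -0.2, 0.7]
width: 0.002
finger_force: 0.0
```

Request:
drive_tool(
  motion=[
    {"hand": 0, "x": -0.005, "y": 0, "z": 0.005, "spin": 0},
    {"hand": 0, "x": -0.005, "y": 0, "z": 0, "spin": 0},
    {"hand": 0, "x": -0.005, "y": 0, "z": 0, "spin": 0},
    {"hand": 0, "x": -0.005, "y": 0, "z": 0, "spin": 0},
    {"hand": 0, "x": -0.004, "y": 0, "z": 0, "spin": 0},
  ],
)

```text
t: 3.95
tcp_pos: [459.0, 84.5, 21.7]
orientation: [3.141, -0.001, 1.361]
wrist_force: [0.5, 2.6, 1.8]
width: -0.002
finger_force: 1.2
```

Request:
drive_tool(
  motion=[
    {"hand": 0, "x": -0.004, "y": 0, "z": 0, "spin": 0},
    {"hand": 0, "x": -0.004, "y": 0, "z": 0, "spin": 0},
  ],
)

```text
t: 4.12
tcp_pos: [457.2, 77.0, 21.5]
orientation: [3.141, -0.0, 1.361]
wrist_force: [0.2, 2.3, 2.0]
width: -0.001
finger_force: 1.2
```

Request:
drive_tool(
  motion=[
    {"hand": 0, "x": -0.003, "y": 0, "z": 0, "spin": 0},
  ],
)

```text
t: 4.2
tcp_pos: [456.5, 73.8, 21.4]
orientation: [3.141, -0.0, 1.361]
wrist_force: [-0.1, 1.1, 1.7]
width: 0.0
finger_force: 1.1
```

Request:
drive_tool(
  motion=[
    {"hand": 0, "x": -0.002, "y": 0, "z": 0, "spin": 0},
  ],
)

```text
t: 4.28
tcp_pos: [456.0, 71.9, 21.3]
orientation: [3.142, -0.0, 1.361]
wrist_force: [1.1, 2.0, 1.6]
width: -0.001
finger_force: 1.2
```

Request:
drive_tool(
  motion=[
    {"hand": 0, "x": -0.002, "y": 0, "z": 0, "spin": 0},
  ],
)

```text
t: 4.37
tcp_pos: [456.0, 71.1, 21.4]
orientation: [3.141, -0.001, 1.362]
wrist_force: [0.4, 18.3, 2.4]
width: -0.003
finger_force: 9.0
```

Request:
drive_tool(
  motion=[
    {"hand": 0, "x": -0.001, "y": 0, "z": 0, "spin": 0},
  ],
)

```text
t: 4.45
tcp_pos: [456.0, 71.1, 21.4]
orientation: [3.141, -0.003, 1.362]
wrist_force: [1.1, 19.9, 2.2]
width: 0.001
finger_force: 9.9
```

The force has risen to about 20 N, so the carton is against the end wall. I'll back off and check.

Request:
drive_tool(
  motion=[
    {"hand": 0, "x": 0.008, "y": 0, "z": 0, "spin": 0},
    {"hand": 0, "x": 0.015, "y": 0, "z": 0, "spin": 0},
    {"hand": 0, "x": 0, "y": 0, "z": -0.03, "spin": 0},
    {"hand": 0, "x": 0, "y": 0, "z": -0.04, "spin": 0},
    {"hand": 0, "x": 0, "y": 0, "z": -0.04, "spin": 0},
  ],
)

```text
t: 4.87
tcp_pos: [459.1, 91.7, 132.0]
orientation: [-3.139, 0.002, 1.361]
wrist_force: [1.1, -0.0, 0.3]
width: 0.004
finger_force: 0.0
```

Request:
drive_tool(
  motion=[
    {"hand": 0, "x": 0, "y": 0, "z": -0.03, "spin": 0},
    {"hand": 0, "x": 0, "y": 0, "z": 0, "spin": 0},
    {"hand": 0, "x": 0, "y": 0, "z": 0, "spin": 0},
  ],
)

```text
t: 5.12
tcp_pos: [460.8, 91.8, 162.7]
orientation: [3.139, -0.001, 1.36]
wrist_force: [-0.7, -0.4, -0.7]
width: -0.0
finger_force: 0.0
```

Run:
```python
from cell import bot
import cv2
im=bot.grab_frame('side')[155:285,230:350,::-1]
cv2.imwrite('pics/e.png',cv2.resize(im,None,fx=4.4,fy=4.4,interpolation=cv2.INTER_CUBIC))
```

```text
(no output)
```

View pics/e.png

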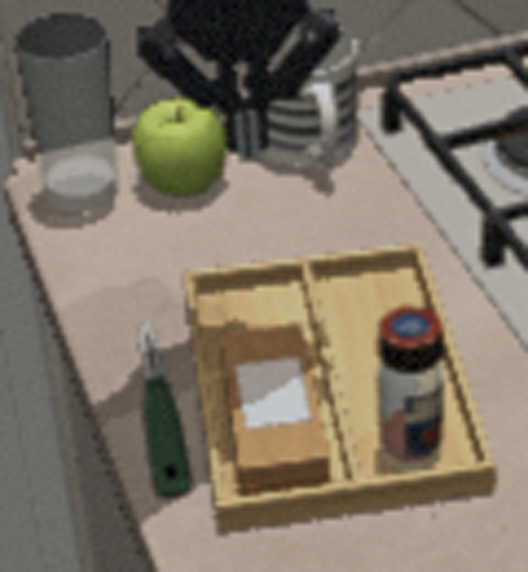

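The carton lies flat at the near wall; its end face's visible bottom edge runs (238,490) to (327,482). Before handing in I'll check numerically where a snug carton would project.

```bash
python3 - <<'E'
from h import *
np.set_printoptions(precision=1,suppress=True)
qt=[490.67,32.37,1.36]
for g in(0,3,7,12):
    x=-112.5+g
    print(g,((proj('side',place(qt,[(x,70,46),(x,14,46),(x+130,70,46),(x+130,14,46)]))-OFF['side'])*4.4).tolist())
E
python3 - <<'E'
import cv2
i=cv2.imread('pics/e.png')[300:520,180:380];cv2.imwrite('pics/f.png',cv2.resize(i,None,fx=2.7,fy=2.7))
E
```

```text
0 [[239.9493763147834, 469.88389104343264], [332.357453135272, 457.3957942357641], [219.39474413378016, 333.0762592540175], [303.42676296501764, 322.7969182291964]]
3 [[239.42759397615526, 466.41100933829375], [331.6236095837091, 453.9816165364504], [218.96547794503599, 330.21914703852246], [302.8220815137823, 319.983662022747]]
7 [[238.73570764871064, 461.8059485864564], [330.65048343546533, 449.4541861504005], [218.39597724159032, 326.42866118332745], [302.01982927708127, 316.25121565875656]]
12 [[237.8769369155431, 456.0901377064503], [329.4425651682247, 443.834394844988], [217.68864941812288, 321.7208248389361], [301.0233717937076, 311.6152371715133]]
```

View pics/f.png

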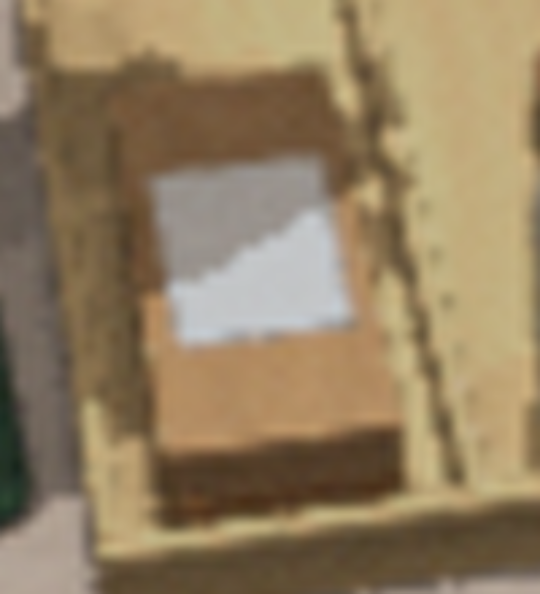

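The end edge, at about (239,466) to (329,457), matches a gap of 0–3 mm. I'm handing in.

```bash
python3 -c "
from cell import bot
print(bot.finish_job())"
```

```text
the job is handed in; nothing more can be done
None
```

The carton was tipped over and pushed along its compartment; it now lies flat with its top end against the far end wall (0–3 mm gap by the camera), nothing else was disturbed, and the job is handed in (no verdict was returned).

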